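# Find and note the new stroke of a tart press

## Robot

A 6-joint arm with a two-finger parallel gripper is mounted at the origin on the work surface. World frame = base frame: x ahead of the robot, y to its left, z up, the work surface at z = 0. Lengths are in m, angles in degrees, forces in N, time in s.
With the tool pointing down it reaches from about 0.25 to 0.725 m from the base axis. Payload 9.7 kg.
Tool frame: the origin (TCP) lies at the very end of the fingers, on their centre line; the grasp point (between the pads) lies grasp_offset behind it (grasp_offset is the distance from the TCP to the grasp point, in m); z points along the fingers, y is the line along which they close (so a half turn about z gives the same grasp; the last joint's range is limited). The gripper opens to 85 mm and grips with 20 to 120 N. Pads are 22 mm wide; open, the fingers measure 114 mm over their backs; the gripper's body (76 mm by 85 mm) begins 54 mm behind the grasp point. The pads swing forward as they close: fully open they stand 13 mm farther back than shut.
Start: joints at [-67.38, 4.979, 10.078, 95.1, 0, 90], TCP at [0.212, -0.508, 0.231] pointing down, gripper open.
Joint ranges: [-179.16, 179.16], [-48.56, 103.87], [-65.8, 70.77], [-126.05, 130.52], [-82.76, 87.17], [-180, 180]. Speed limits (degrees/s): [127.2, 127.2, 147.25, 180, 180, 180].

## Interface

Orientations are given as [roll, pitch, yaw] about the fixed x, y, z axes, in that order (R = Rz(yaw) Ry(pitch) Rx(roll)).
In Python, from workcell import get_obs, camera, calibration, job_done, recognise, cut_out, mark_of, grasp_offset gives the robot as it stands.
- The arm moves only by the tool servo_tool, never from a script. Its argument "moves" is a list of rows, each a list of 3 entries, a list of its own where there are three numbers: the turn, a rotation vector about the tool's x, y, z in degrees, then the shift along the tool's x, y, z in m, then the opening in per cent of the stroke, from 0 (shut) to 100 (fully open). In form: [[[ax, ay, az], [x, y, z], claw], ...]. A call has 1 to 12 rows; each row shifts and turns the commanded pose from where the row before left it, along the tool's axes as they then stand; what a row does not reach is not made up. A row lasts 1/10 s, in which the tool goes at most 50 mm and 8.59 degrees, less where a joint would pass 70% of its speed; a pose out of reach is approached as far as the arm can. A call is refused whole if a number of a shift passes 0.05 or a number of a turn 8.59, either way. A call with a gripper value outside its range is refused whole. The fingers move at their own pace and stop on an object; "force" is the grip in N (left out, the last holds). Time passes only in rows, so rows that do not move let the fingers close. It gives the time, the measured TCP pose, the force, the opening and the grip force at its end, in the units of the state.
- get_obs(): the state, without advancing time (a new reading comes with each control period).
- camera(name): name is "scene" or "top" or "wrist"; returns (picture, depth): 384x512x3 uint8, red, green, blue; 384x512 float32, m along the optical axis (not along the pixel's ray), 0 where there is no reading.
- calibration(name): a dict with "camera_matrix" (3x3 intrinsics, pixels), "R" (3x3) and "t" (3): a world point X has camera coordinates R X + t. Camera axes: x right, y down, z forward; pixel columns grow to the right and rows downward; lengths in m; the calibration is good to about 2 mm. A picture is of the moment at which its call begins: read the wrist's pose just before it. calibration takes no time and is no camera call; for the wrist camera it gives the pose at the moment of the call.
- job_done(): hands the job in; it is judged then, once.
Trained networks look in the newest picture that a camera, given by its name, has taken for a name from the list of things; names that differ only in an ending like _2 or _b are one class to them, and where a whole thing is asked for, a point or a joint stands for the part that bears it (a point fixed in the world has none). Each returns a list of dicts, best first, with "score" (0 to 1); they miss things now and then, are a little off and sometimes report something else, mostly with a low value. They report only what shows in the picture. A call takes as long as a camera call.
- recognise(name, camera): "xyz" ([x, y, z] in m, in the coordinates of the camera as it stood for that picture, good to about 4 mm: the middle of the surface that is visible of it).
- cut_out(name, camera): "mask" (384x512 bool, what is visible of it).
- mark_of(name, camera): "xyz" ([x, y, z] in m, in the coordinates of the camera as it stood for that picture, good to about 4 mm: a listed point, or the origin of a listed thing).
The state is a dict: "time": time; "q": joint angles; "qd": joint speeds; "joint_efforts": joint torques, N m; "ee_pos": TCP position; "tcp_rot": TCP orientation; "wrist_force": force on the tool from outside, world axes, zero at the start; "torque": the same for the moment, N m; "opening": finger opening in m; "grasp_force": force on a finger pad.
Only numpy, scipy, OpenCV 4.12 (cv2) and the standard library are available. Lean on these libraries where they do the work, as an engineer would, in place of code of your own. Each camera call takes 0.05 s, during which the arm holds its last target. There are 200 camera calls.

## Task

The tart press has been fitted with another mould. Press its lever down gently by the black hand grip until the resistance clearly firms up and hold it there for a moment without forcing it, then let the lever rise all the way back; finally slide the black marker along the scale until its pointer stands opposite the drag pointer that the stroke pushed along, and let go. Let only the lever move the drag pointer, and leave the other things on the table where they are.

Things in the scene. Friction and masses are not known exactly. Their poses are not given: they have to be found in the camera images.
- press: Fixed counter-top tart press on a white base plate (x -150 to 160, y -85 to 180, 15 mm thick). Origin on the table under its upright steel mould sleeve (radius 46, 103 mm high). +x points to the column at its back (85 mm wide, 198 mm high), z up. The lever runs from the column to -x; on the +y side is the stroke scale, an aluminium bed (x -103 to 73, y 96 to 171, top 50 mm above the table).
- press_pivot (a point): Lever's pivot, 100 mm towards +x from the press origin and 170 mm above the table. Axes as press.
- grip_top (a point): Centre of the upper face of the black hand grip at the lever's end (70 mm along the lever, 32 wide, 20 thick), 200 mm from the pivot. At rest the lever slopes up 0.31 rad towards the grip and this point is about 240 mm above the table. x axis along the lever towards the pivot, y across it, z out of the face.
- lever (a joint): Lever angle, rad: 0 at rest (up), grows as pressed down; a spring returns it. At mid-grip the free stroke takes 2 to 4 N; at an unknown angle between 0.10 and 0.33 rad (grip 20 to 66 mm down), new each time, the ram meets the mould and the force climbs about 2.7 N per mm at the grip. 10 N or more on the grip counts as firmed up; over 24 N on the lever damages the mould.
- drag_pointer (a joint): Drag pointer's place on the scale, m, 0 at the column end, growing towards the press's -x. It starts at 0; a rack geared to the lever pushes it 200 mm per rad of lever angle (1 mm per mm at the grip), and it stays at the farthest point when the lever returns.
- pointer_tip (a point): Marker-side end of the drag pointer, a small upright dark steel plate 4 mm (x) x 16 mm (y) x 18 mm high on the lane of the scale nearer the lever, 57 mm above the table. Axes as press. It lies at press x = 45 mm - joint value, y = 121 mm.
- marker (a joint): Marker's place on the scale, m, same zero, direction and length (0 to 0.120) as drag_pointer: equal values mean that the pointers stand opposite. It starts at 0.085 to 0.115, beyond any reading the stroke can give. It slides with about 2 N of friction and stays where it is left.
- marker_tip (a point): End of the dark steel pointer (3 mm thick, 14 long, 10 high) at the foot of the marker, reaching towards the drag pointer, 57 mm above the table. Axes as press. It lies at press x = 45 mm - joint value, y = 124 mm.
- marker_grip (a point): Centre of the marker's black upright block, 14 mm along the scale (x), 24 mm across (y), 36 mm high (from 51 to 87 mm above the table); at press x = 45 mm - joint value, y = 148 mm. Can be pinched from above across its 14 mm. Axes as press.
- tart_tin: Loose bystander: aluminium tart tin, radius 42, height 28 mm, on the table on the press's -y side. Origin under its centre.
- sugar_jar: Loose bystander: glass jar, radius 30, height 110 mm, on the table by the column, -y side. Origin under its centre.
- brush: Loose bystander: brush 190 mm long, about 20 mm thick, lying on the table beyond the scale on the +y side. Origin under its middle.

How it is judged:
By the outcome, as a careful person would: the job done as asked, in the order asked, and still so for the second after the job is handed in, with the robot touching nothing.
It also fails if it takes over 53 s, if anything falls off the work surface, if the arm or the gripper's body presses on something with over 40 N, if the wrist force passes 120 N, or if a joint passes its speed limit or range.

## Working session

There is one attempt and no reset: what is moved stays moved. The work goes in short steps, Python scripts to look and compute and a tool call to move; the robot and the scene stay as the last step left them, time stands still between calls to the robot, and variables do not carry over. Pictures are saved under pics/ and viewed, at most 10 in all, crops included, and the job is handed in when it is done.

Besides the shell and the picture viewer there is one more tool, called after "Emit:" as name(argument=value, ...) on one line, values as JSON. servo_tool: Moves the arm, as the interface text tells. Its arguments: {"type":"object","properties":{"moves":{"type":"array"},"force":{"type":"number"}},"required":["moves"]}

```bash
mkdir -p pics; cat > h.py <<'E'
from workcell import *
import numpy as np, cv2
def w(cam,p):
    c=calibration(cam); return np.array(c["R"]).T@(np.array(p)-np.array(c["t"]))
def px(cam,X):
    c=calibration(cam); p=np.array(c["R"])@np.array(X)+np.array(c["t"]); p=np.array(c["camera_matrix"])@p; return p[:2]/p[2]
E
python3 - <<'E'
from h import *
print(get_obs(), grasp_offset)
ims=[]
for cam in("scene","top"):
    im,d=camera(cam); cv2.imwrite(f"pics/{cam}1.png",im[:,:,::-1])
    for n in("press","press_pivot","grip_top","pointer_tip","marker_tip","marker_grip","tart_tin","sugar_jar","brush"):
        r=mark_of(n,cam)
        print(cam,n,[(np.round(w(cam,x["xyz"]),4),round(x["score"],2)) for x in r[:2]])
E
cd pics; python3 -c "
import cv2,numpy as np
cv2.imwrite('a.png',cv2.resize(np.vstack([cv2.imread('scene1.png'),cv2.imread('top1.png')]),(400,600)))"
```

```text
{'time': 0.0, 'q': array([-6.73806604e+01,  5.01225368e+00,  1.00323791e+01,  9.51013553e+01,
        2.29627064e-04,  8.99997015e+01]), 'qd': array([-0.0860768 ,  0.00767664,  0.06244408,  0.01935149,  0.03605554,
       -0.05353589]), 'joint_efforts': array([-1.60878277e-03, -5.20393753e+01,  4.64799035e+01,  1.66053465e-02,
       -1.03132572e-04, -2.04323726e-05]), 'ee_pos': array([ 0.21143715, -0.50745929,  0.23055344]), 'tcp_rot': array([-1.79918770e+02, -2.30050082e-04,  2.26196378e+01]), 'wrist_force': array([ 0.09489091,  0.01672   , -0.24522986]), 'torque': array([-0.0195194 , -0.02738023,  0.09447647]), 'grasp_force': 0.0, 'opening': 0.08535962012412564} 0.0187
scene press [(array([ 0.6057, -0.111 ,  0.0031]), 0.59)]
scene press_pivot [(array([ 0.7038, -0.1184,  0.1707]), 0.57)]
scene grip_top [(array([ 0.5233, -0.0989,  0.2386]), 0.6)]
scene pointer_tip [(array([0.666 , 0.0116, 0.0555]), 0.61), (array([ 0.7072, -0.114 ,  0.1669]), 0.58)]
scene marker_tip [(array([0.5562, 0.0242, 0.0601]), 0.55)]
scene marker_grip [(array([0.5613, 0.0488, 0.0708]), 0.52)]
scene tart_tin []
scene sugar_jar [(array([0.5624, 0.0458, 0.0698]), 0.67), (array([ 7.312e-01, -2.754e-01,  4.000e-04]), 0.66)]
scene brush [(array([ 0.6375,  0.1171, -0.0015]), 0.91)]
top press [(array([ 0.6076, -0.1066,  0.    ]), 0.56)]
top press_pivot [(array([ 0.7053, -0.1198,  0.1668]), 0.62)]
top grip_top [(array([ 0.5197, -0.0976,  0.2413]), 0.57)]
top pointer_tip []
top marker_tip [(array([0.5538, 0.0231, 0.0544]), 0.47)]
top marker_grip [(array([0.5578, 0.0474, 0.0659]), 0.55)]
top tart_tin [(array([ 0.604 , -0.2717, -0.0009]), 0.88)]
top sugar_jar [(array([ 0.7332, -0.2772, -0.0033]), 0.61)]
top brush [(array([0.6288, 0.1138, 0.0021]), 0.88)]
```

View pics/top1.png

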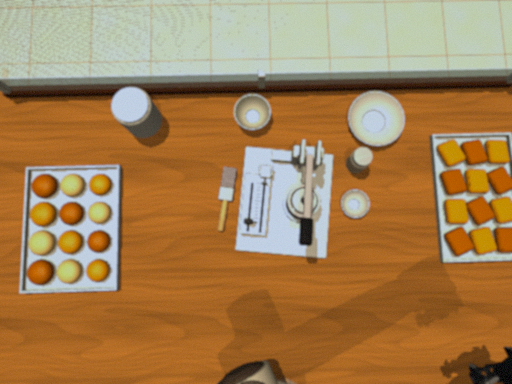

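View pics/scene1.png

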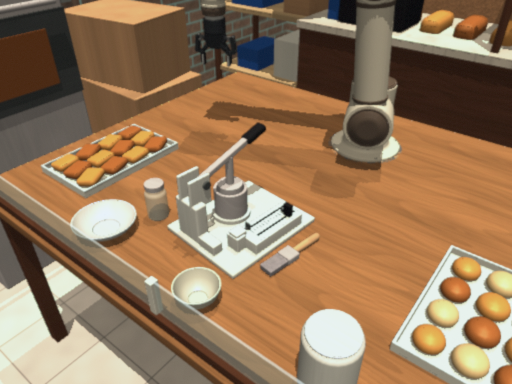

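The top view shows the press at about (290,200), with the grip at (306,232) and the marker at (250,220). The jar and tin are to the right and the brush at (227,197). I'll fit the press pose from the network points.

```bash
python3 - <<'E'
import numpy as np
L=[((0,0),(.6057,-.111)),((0,0),(.6076,-.1066)),((.1,0),(.7038,-.1184)),((.1,0),(.7053,-.1198)),((.1-.19047+.0,0),(.5233,-.0989)),((-.09047,0),(.5197,-.0976)),((.045,.121),(.666,.0116))]
a=np.array([complex(*p) for p,_ in L]);b=np.array([complex(*q) for _,q in L])
r=(np.conj(a-a.mean())*(b-b.mean())).sum();r/=abs(r);t=(b-r*a).mean()
print(np.degrees(np.angle(r)),t,np.round(1000*(b-r*a-t),1))
for n,m in (("mt",(.5562,.0242)),("mt",(.5538,.0231)),("mg",(.5613,.0488)),("mg",(.5578,.0474))):print(n,(complex(*m)-t)/r)
for p in (-.09047,.045+.121j,-.055+.148j): print(p,t+r*p)
E
```

```text
-6.211226912843433 (0.6078035076379567-0.10772268374331144j) [-2.1-3.3j -0.2+1.1j -3.4+0.1j -1.9-1.3j  5.4-1.j   1.8+0.3j  0.4+3.9j]
mt (-0.06557384701660955+0.1255650710748045j)
mt (-0.06784074492574535+0.12421186234384089j)
mg (-0.0631653613159422+0.15057245391727084j)
mg (-0.06649334373989943+0.1488019926819335j)
-0.09047 (0.5178645861897321-0.0979343586194671j)
(0.045+0.121j) (0.6656308405124485+0.007698283037524012j)
(-0.055+0.148j) (0.5691391043957394+0.045359202585291206j)
```

Emit:
servo_tool(moves=[[[0, 0, 0], [0.035, -0.021, -0.02], 100], [[0, 0, 0], [0.04, -0.024, -0.02], 80], [[0, 0, 0], [0.04, -0.024, -0.02], 0], [[0, 0, 0], [0.04, -0.024, 0], 0], [[0, 0, 0], [0.04, -0.024, 0], 0], [[0, 0, 0], [0.04, -0.024, 0], 0], [[0, 0, 0], [0.04, -0.024, 0], 0], [[0, 0, 0], [0.04, -0.024, 0], 0], [[0, 0, 0], [0.04, -0.024, 0], 0], [[0, 0, 0], [0.04, -0.024, 0], 0], [[0, 0, 0], [0.03, -0.018, 0], 0]])

```text
time: 2.1
ee_pos: [0.5061, -0.1076, 0.2907]
tcp_rot: [-180.0, -0.0, 22.7]
wrist_force: [0.6, -0.5, 0.4]
opening: -0.0002
grasp_force: 0.0
```

Emit:
servo_tool(moves=[[[0, 0, 7.2], [0, 0, 0], 0], [[0, 0, 7.2], [0, 0, 0], 0], [[0, 0, 7.2], [0, 0, 0], 0], [[0, 0, 7.2], [0, 0, 0], 0], [[0, 0, 0], [0, 0, 0], 0], [[0, 0, 0], [0, 0, 0], 0]])

```text
time: 2.7
ee_pos: [0.505, -0.1099, 0.2907]
tcp_rot: [-180.0, -0.0, -6.0]
wrist_force: [0.1, 0.1, -1.1]
opening: -0.0003
grasp_force: 0.0
```

```bash
python3 - <<'E'
from h import *
o=get_obs();print(o["ee_pos"],o["tcp_rot"],o["wrist_force"],o["time"])
im,d=camera("wrist"); cv2.imwrite("pics/w1.png",im[:,:,::-1])
for n in("grip_top","pointer_tip","marker_tip","marker_grip"):
    print(n,[(np.round(w("wrist",x["xyz"]),4),round(x["score"],2)) for x in mark_of(n,"wrist")[:2]])
m=cut_out("grip_top","wrist")
if m:
    m=m[0]["mask"]&(d>0);v,u=np.nonzero(m);c=calibration("wrist");K=np.array(c["camera_matrix"])
    P=np.linalg.inv(K)@np.c_[u,v,np.ones(len(u))].T*d[v,u]; X=(np.array(c["R"]).T@(P-np.array(c["t"])[:,None])).T
    print(np.percentile(X,[2,50,98],axis=0).round(4), X.mean(0))
E
```

```text
[ 0.5049513  -0.10994717  0.29070825] [-1.79999002e+02 -2.43839421e-03 -5.96912772e+00] [ 0.11913938  0.09136129 -1.06175238] 2.7
grip_top [(array([ 0.5186, -0.0969,  0.2404]), 0.82), (array([0.6704, 0.0062, 0.0574]), 0.7)]
pointer_tip [(array([0.6684, 0.0076, 0.0582]), 0.46)]
marker_tip [(array([0.5533, 0.0231, 0.0546]), 0.77)]
marker_grip [(array([0.5627, 0.0493, 0.0623]), 0.91)]
[[ 0.4945 -0.1128  0.228 ]
 [ 0.5242 -0.0962  0.2388]
 [ 0.5534 -0.0804  0.2484]] [ 0.52435893 -0.09649766  0.23862741]
```

View pics/w1.png

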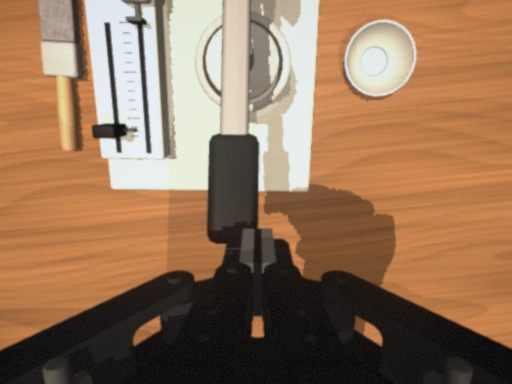

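The grip is at (233,188), and the shut fingers (258,250) stand beside its end. I'll centre over it and go down to just above it.

Emit:
servo_tool(moves=[[[0, 0, 0], [0.0145, -0.015, 0], 0], [[0, 0, 0], [0, 0, 0.02], 0], [[0, 0, 0], [0, 0, 0.015], 0], [[0, 0, 0], [0, 0, 0.005], 0], [[0, 0, 0], [0, 0, 0.003], 0], [[0, 0, 0], [0, 0, 0], 0]])

```text
time: 3.6
ee_pos: [0.5209, -0.0967, 0.248]
tcp_rot: [180.0, -0.0, -6.2]
wrist_force: [-0.4, -1.1, 0.9]
opening: -0.0001
grasp_force: 0.0
```

Emit:
servo_tool(moves=[[[0, 0, 0], [0, 0, 0.002], 0], [[0, 0, 0], [0, 0, 0.002], 0], [[0, 0, 0], [0, 0, 0.002], 0], [[0, 0, 0], [0, 0, 0.002], 0], [[0, 0, 0], [0, 0, 0.002], 0], [[0, 0, 0], [0, 0, 0], 0]])

```text
time: 4.2
ee_pos: [0.5209, -0.0966, 0.2376]
tcp_rot: [-180.0, 0.0, -6.2]
wrist_force: [-1.0, -0.7, 3.0]
opening: -0.0
grasp_force: 1.2
```

Emit:
servo_tool(moves=[[[0, 0, 0], [0, 0, 0.002], 0], [[0, 0, 0], [0, 0, 0.002], 0], [[0, 0, 0], [0, 0, 0.002], 0], [[0, 0, 0], [0, 0, 0.002], 0], [[0, 0, 0], [0, 0, 0.002], 0], [[0, 0, 0], [0, 0, 0], 0]])

```text
time: 4.8
ee_pos: [0.5209, -0.0966, 0.2273]
tcp_rot: [-180.0, 0.0, -6.2]
wrist_force: [-1.3, 0.3, 2.7]
opening: 0.0002
grasp_force: 1.0
```

Emit:
servo_tool(moves=[[[0, 0, 0], [0, 0, 0.0015], 0], [[0, 0, 0], [0, 0, 0.0015], 0], [[0, 0, 0], [0, 0, 0.0015], 0], [[0, 0, 0], [0, 0, 0], 0]])

```text
time: 5.2
ee_pos: [0.5209, -0.0966, 0.2229]
tcp_rot: [-180.0, 0.0, -6.2]
wrist_force: [-1.4, 0.4, 3.0]
opening: -0.0
grasp_force: 1.3
```

Emit:
servo_tool(moves=[[[0, 0, 0], [0, 0, 0.001], 0], [[0, 0, 0], [0, 0, 0.001], 0], [[0, 0, 0], [0, 0, 0.001], 0], [[0, 0, 0], [0, 0, 0], 0]])

```text
time: 5.6
ee_pos: [0.5209, -0.0966, 0.22]
tcp_rot: [-180.0, 0.0, -6.2]
wrist_force: [-1.6, -0.5, 3.6]
opening: -0.0002
grasp_force: 1.5
```

Emit:
servo_tool(moves=[[[0, 0, 0], [0, 0, 0.0015], 0], [[0, 0, 0], [0, 0, 0.0015], 0], [[0, 0, 0], [0, 0, 0.001], 0], [[0, 0, 0], [0, 0, 0], 0]])

```text
time: 6.0
ee_pos: [0.5209, -0.0966, 0.2159]
tcp_rot: [180.0, 0.0, -6.2]
wrist_force: [-1.2, 0.8, 2.6]
opening: -0.0001
grasp_force: 1.4
```

Emit:
servo_tool(moves=[[[0, 0, 0], [0, 0, 0.0015], 0], [[0, 0, 0], [0, 0, 0.0015], 0], [[0, 0, 0], [0, 0, 0.001], 0], [[0, 0, 0], [0, 0, 0], 0]])

```text
time: 6.4
ee_pos: [0.5209, -0.0966, 0.212]
tcp_rot: [-180.0, 0.0, -6.2]
wrist_force: [-1.8, -0.8, 3.0]
opening: -0.0001
grasp_force: 1.4
```

Emit:
servo_tool(moves=[[[0, 0, 0], [0, 0, 0.0015], 0], [[0, 0, 0], [0, 0, 0.0015], 0], [[0, 0, 0], [0, 0, 0.001], 0], [[0, 0, 0], [0, 0, 0], 0]])

```text
time: 6.8
ee_pos: [0.5209, -0.0966, 0.208]
tcp_rot: [-180.0, 0.0, -6.2]
wrist_force: [-1.7, -0.3, 2.8]
opening: -0.0
grasp_force: 1.5
```

Emit:
servo_tool(moves=[[[0, 0, 0], [0, 0, 0.0015], 0], [[0, 0, 0], [0, 0, 0.0015], 0], [[0, 0, 0], [0, 0, 0.001], 0], [[0, 0, 0], [0, 0, 0], 0]])

```text
time: 7.2
ee_pos: [0.5209, -0.0966, 0.204]
tcp_rot: [-180.0, 0.0, -6.2]
wrist_force: [-1.1, 0.9, 3.0]
opening: 0.0001
grasp_force: 1.5
```

Emit:
servo_tool(moves=[[[0, 0, 0], [0, 0, 0.0015], 0], [[0, 0, 0], [0, 0, 0.0015], 0], [[0, 0, 0], [0, 0, 0.001], 0], [[0, 0, 0], [0, 0, 0], 0]])

```text
time: 7.6
ee_pos: [0.5209, -0.0966, 0.2]
tcp_rot: [-180.0, 0.0, -6.2]
wrist_force: [-1.7, 0.6, 3.1]
opening: -0.0004
grasp_force: 1.5
```

Emit:
servo_tool(moves=[[[0, 0, 0], [0, 0, 0.0015], 0], [[0, 0, 0], [0, 0, 0.0015], 0], [[0, 0, 0], [0, 0, 0.001], 0], [[0, 0, 0], [0, 0, 0], 0]])

```text
time: 8.0
ee_pos: [0.5208, -0.0966, 0.1964]
tcp_rot: [180.0, -0.0, -6.2]
wrist_force: [-4.4, 0.3, 6.8]
opening: -0.0001
grasp_force: 3.5
```

Emit:
servo_tool(moves=[[[0, 0, 0], [0, 0, 0.001], 0], [[0, 0, 0], [0, 0, 0.001], 0], [[0, 0, 0], [0, 0, 0], 0], [[0, 0, 0], [0, 0, 0], 0]])

```text
time: 8.4
ee_pos: [0.5207, -0.0966, 0.195]
tcp_rot: [180.0, -0.0, -6.2]
wrist_force: [-6.3, 0.6, 12.1]
opening: -0.0003
grasp_force: 5.4
```

Emit:
servo_tool(moves=[[[0, 0, 0], [0, 0, 0.0008], 0], [[0, 0, 0], [0, 0, 0], 0], [[0, 0, 0], [0, 0, 0], 0], [[0, 0, 0], [0, 0, 0], 0], [[0, 0, 0], [0, 0, 0], 0], [[0, 0, 0], [0, 0, 0], 0], [[0, 0, 0], [0, 0, 0], 0], [[0, 0, 0], [0, 0, 0], 0], [[0, 0, 0], [0, 0, 0], 0], [[0, 0, 0], [0, 0, 0], 0]])

```text
time: 9.4
ee_pos: [0.5207, -0.0966, 0.1945]
tcp_rot: [180.0, -0.0, -6.2]
wrist_force: [-7.1, -0.1, 13.4]
opening: -0.0003
grasp_force: 6.3
```

Emit:
servo_tool(moves=[[[0, 0, 0], [0, 0, -0.003], 0], [[0, 0, 0], [0, 0, -0.005], 0], [[0, 0, 0], [0, 0, -0.005], 0], [[0, 0, 0], [0, 0, -0.005], 0], [[0, 0, 0], [0, 0, -0.006], 0], [[0, 0, 0], [0, 0, -0.006], 0], [[0, 0, 0], [0, 0, -0.006], 0], [[0, 0, 0], [0, 0, -0.006], 0], [[0, 0, 0], [0, 0, -0.006], 0], [[0, 0, 0], [0, 0, -0.02], 0], [[0, 0, 0], [0, 0, -0.03], 0]])

```text
time: 10.5
ee_pos: [0.5201, -0.0965, 0.2907]
tcp_rot: [-180.0, 0.2, -6.2]
wrist_force: [1.4, -0.3, 0.6]
opening: 0.0
grasp_force: 0.0
```

Emit:
servo_tool(moves=[[[0, 0, 0], [0.0058, -0.037, 0], 0], [[0, 0, 0], [0.0058, -0.037, 0], 0], [[0, 0, 0], [0.0058, -0.037, 0], 0], [[0, 0, 0], [0.0058, -0.037, 0], 0], [[0, 0, 0], [0, 0, 0], 0]])

```text
time: 11.0
ee_pos: [0.5547, -0.0022, 0.2923]
tcp_rot: [-177.7, 0.1, -1.4]
wrist_force: [-0.1, 0.0, 0.6]
opening: -0.0001
grasp_force: 0.0
```

Emit:
servo_tool(moves=[[[0, 0, -8.2], [0, 0, 0], 60], [[0, 0, -8.2], [0, 0, 0], 60], [[0, 0, -8.2], [0, 0, 0], 60], [[0, 0, -8.2], [0, 0, 0], 60], [[0, 0, -8.2], [0, 0, 0], 60], [[0, 0, -8.2], [0, 0, 0], 60], [[0, 0, -8.2], [0, 0, 0], 60], [[0, 0, -8.2], [0, 0, 0], 60], [[0, 0, -8.2], [0, 0, 0], 60], [[0, 0, -8.2], [0, 0, 0], 60], [[0, 0, -8.0], [0, 0, 0], 60], [[0, 0, 0], [0, 0, 0], 60]])

```text
time: 12.2
ee_pos: [0.554, -0.0043, 0.2928]
tcp_rot: [-179.9, -2.3, 88.6]
wrist_force: [-0.3, 0.3, -1.2]
opening: 0.051
grasp_force: 0.0
```

Emit:
servo_tool(moves=[[[0, 0, 0], [0, 0, 0.04], 60], [[0, 0, 0], [0, 0, 0.04], 60], [[0, 0, 0], [0, 0, 0.04], 60], [[0, 0, 0], [0, 0, 0.02], 60], [[0, 0, 0], [0, 0, 0], 60], [[0, 0, 0], [0, 0, 0], 60]])

```text
time: 12.8
ee_pos: [0.5543, 0.0014, 0.1538]
tcp_rot: [-180.0, -2.3, 88.3]
wrist_force: [0.9, 0.1, 0.5]
opening: 0.0513
grasp_force: 0.0
```

```bash
cat > look.py <<'E'
from h import *
import sys
o=get_obs();print(o["ee_pos"],o["tcp_rot"],o["time"],o["opening"])
im,d=camera("wrist"); cv2.imwrite(f"pics/{sys.argv[1]}.png",im[:,:,::-1])
np.savez(f"pics/{sys.argv[1]}.npz",d=d,**{k:np.array(v) for k,v in calibration("wrist").items()})
for n in("pointer_tip","marker_tip","marker_grip"):
    r=mark_of(n,"wrist")[:2]; print(n,[(np.round(w("wrist",x["xyz"]),4),px("wrist",w("wrist",x["xyz"])).round(),round(x["score"],2)) for x in r])
E
python3 look.py w2
```

```text
[0.55427609 0.00143782 0.15375968] [-179.97618985   -2.26469862   88.33471096] 12.8 0.05126365416000574
pointer_tip [(array([0.6213, 0.0139, 0.0618]), array([345., 181.]), 0.51)]
marker_tip [(array([0.5571, 0.0232, 0.0568]), array([258., 170.]), 0.61)]
marker_grip [(array([0.5598, 0.0477, 0.067 ]), array([261., 138.]), 0.8)]
```

View pics/w2.png

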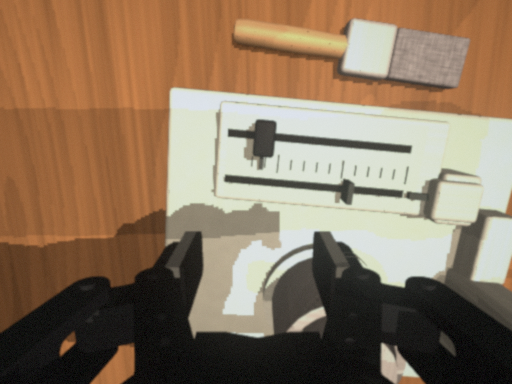

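```bash
python3 -c "
import cv2
im=cv2.imread('pics/w2.png')[95:220,210:470];cv2.imwrite('pics/c2.png',cv2.resize(im,None,fx=3,fy=3,interpolation=cv2.INTER_CUBIC))"
```

```text
(no output)
```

View pics/c2.png

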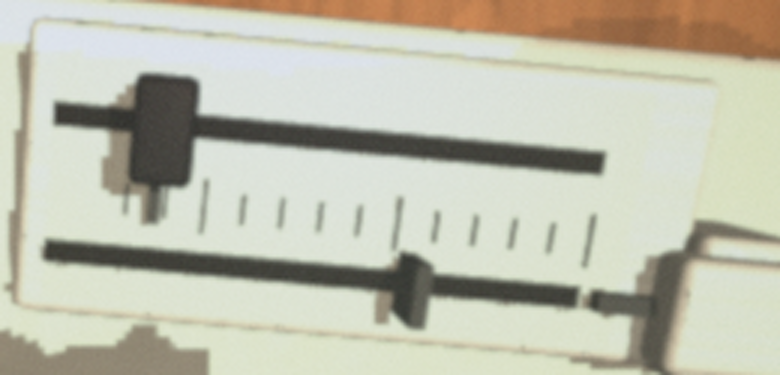

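Emit:
servo_tool(moves=[[[0, -2.3, 4.6], [0, 0, 0], 60], [[0, 0, 0], [0.023, 0, 0], 60], [[0, 0, 0], [0.0233, 0, 0], 60], [[0, 0, 0], [0, 0, 0.02], 60], [[0, 0, 0], [0, 0, 0.02], 60], [[0, 0, 0], [0, 0, 0], 60], [[0, 0, 0], [0, 0, 0], 60]])

```text
time: 13.7
ee_pos: [0.5593, 0.0476, 0.1139]
tcp_rot: [-179.9, 0.0, 83.9]
wrist_force: [0.0, 0.3, -0.1]
opening: 0.0509
grasp_force: 0.0
```

```bash
python3 look.py w3; python3 -c "
import cv2
cv2.imwrite('pics/c3.png',cv2.resize(cv2.imread('pics/w3.png')[100:384],None,fx=1.5,fy=1.5,interpolation=cv2.INTER_CUBIC))"
```

```text
[0.55928944 0.04756241 0.11389053] [-1.79911409e+02  3.37105834e-02  8.38621612e+01] 13.7 0.05094832498603162
pointer_tip [(array([0.6233, 0.0131, 0.0595]), array([358., 250.]), 0.74)]
marker_tip [(array([0.5571, 0.0246, 0.0532]), array([256., 241.]), 0.61)]
marker_grip [(array([0.5592, 0.0508, 0.0641]), array([255., 208.]), 0.76)]
```

View pics/c3.png

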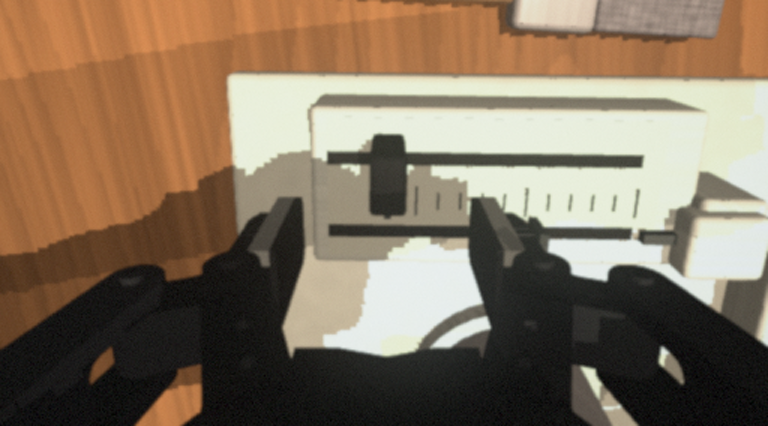

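The crop c2 shows the marker block at (165,130), its tip at (152,205), and the drag pointer plate with its foot at about (403,290). In c3 the marker at (388,175) is centred between the fingers. I'll work out the distance between the pointers by casting rays onto their known heights.

```bash
python3 - <<'E'
import numpy as np
z=np.load('pics/w2.npz');K,R,t=z['camera_matrix'],z['R'],z['t']
a=np.radians(-6.3);e=np.array([np.cos(a),np.sin(a)]);n=np.array([-e[1],e[0]]);o=np.array([.6078,-.1077])
def ray(cx,cy,h):
    r=R.T@np.linalg.inv(K)@[210+cx/3,95+cy/3,1];c=-R.T@t
    X=(c+r*(h-c[2])/r[2])[:2]-o; return np.round(1000*np.array([X@e,X@n]),1)
print('cam',-R.T@t)
for k,p in dict(t0=(590,240,.0505),t50=(396,223,.0505),t100=(204,206,.0505),ptr_base_left=(393,290,.050),ptr_top_left_far=(403,254,.066),ptr_top_right=(433,265,.066),ptr_top_right_n=(426,326,.066),mtip_end=(152,222,.057),mtip_end62=(152,222,.062)).items(): print(k,ray(*p))
E
```

```text
cam [0.55694224 0.06099716 0.29876486]
t0 [ 50.  128.9]
t50 [ -0.5 129.2]
t100 [-50.2 129.6]
ptr_base_left [  1.3 111.5]
ptr_top_left_far [ -2.1 123.9]
ptr_top_right [  5.6 121.8]
ptr_top_right_n [  6.1 106.4]
mtip_end [-63.3 125.4]
mtip_end62 [-63.4 126.1]
```

Emit:
servo_tool(moves=[[[0, 0, 0], [0, 0, 0.02], 60], [[0, 0, 0], [0, 0, 0.02], 60], [[0, 0, 0], [0, 0, 0.014], 60], [[0, 0, 0], [0, 0, 0], 60]])

```text
time: 14.3
ee_pos: [0.558, 0.0474, 0.0573]
tcp_rot: [-179.7, 0.1, 83.9]
wrist_force: [-0.4, 0.3, -0.5]
opening: 0.0511
grasp_force: 0.0
```

Emit:
servo_tool(moves=[[[0, 0, 0], [0, 0, 0], 0], [[0, 0, 0], [0, 0, 0], 0], [[0, 0, 0], [0, 0, 0], 0], [[0, 0, 0], [0, 0, 0], 0], [[0, 0, 0], [0, 0, 0], 0], [[0, 0, 0], [0, 0, 0], 0], [[0, 0, 0], [0, 0, 0], 0], [[0, 0, 0], [0, 0, 0], 0]], force=25)

```text
time: 15.1
ee_pos: [0.5596, 0.0477, 0.0602]
tcp_rot: [-180.0, 0.0, 83.9]
wrist_force: [-0.3, 0.1, 5.4]
opening: 0.0135
grasp_force: 29.1
```

Emit:
servo_tool(moves=[[[0, 0, 0], [0, 0.003, -0.001], 0], [[0, 0, 0], [0, 0.007, 0], 0], [[0, 0, 0], [0, 0.007, 0], 0], [[0, 0, 0], [0, 0.008, 0], 0], [[0, 0, 0], [0, 0.008, 0], 0], [[0, 0, 0], [0, 0.008, 0], 0], [[0, 0, 0], [0, 0.008, 0], 0], [[0, 0, 0], [0, 0.008, 0], 0], [[0, 0, 0], [0, 0.0068, 0], 0], [[0, 0, 0], [0, 0.003, 0], 0], [[0, 0, 0], [0, 0, 0], 0], [[0, 0, 0], [0, 0, 0], 0]])

```text
time: 16.3
ee_pos: [0.6269, 0.0396, 0.0602]
tcp_rot: [180.0, 0.1, 83.8]
wrist_force: [1.7, -5.1, 4.8]
opening: 0.0135
grasp_force: 29.0
```

Emit:
servo_tool(moves=[[[0, 0, 0], [0, 0, 0], 0], [[0, 0, 0], [0, 0, 0], 50], [[0, 0, 0], [0, 0, 0], 50], [[0, 0, 0], [0, 0, 0], 50], [[0, 0, 0], [0, 0, 0], 50], [[0, 0, 0], [0, 0, -0.02], 50], [[0, 0, 0], [0, 0, -0.04], 60], [[0, 0, 0], [0, 0, -0.04], 60], [[0, 0, 0], [0, 0, 0], 60], [[0, 0, 0], [0, 0, 0], 60]])

```text
time: 17.3
ee_pos: [0.6262, 0.0407, 0.1608]
tcp_rot: [180.0, 0.0, 83.9]
wrist_force: [0.1, -0.3, -1.0]
opening: 0.0513
grasp_force: 0.0
```

Emit:
servo_tool(moves=[[[0, 0, 0], [-0.03, 0, 0], 60], [[0, 0, 0], [0, 0, 0], 60], [[0, 0, 0], [0, 0, 0], 60]])

```text
time: 17.6
ee_pos: [0.6219, 0.0104, 0.1584]
tcp_rot: [-179.8, 0.0, 83.8]
wrist_force: [0.4, 0.8, -0.5]
opening: 0.0512
grasp_force: 0.0
```

```bash
python3 look.py w4; python3 -c "
import cv2
cv2.imwrite('pics/c4.png',cv2.resize(cv2.imread('pics/w4.png')[110:230,150:350],None,fx=4,fy=4,interpolation=cv2.INTER_CUBIC))"
```

```text
[0.62186236 0.01036129 0.15836943] [-1.79762943e+02  4.10493650e-02  8.38240743e+01] 17.6 0.051199142953194714
pointer_tip [(array([0.6244, 0.0129, 0.0579]), array([260., 190.]), 0.5)]
marker_tip [(array([0.6254, 0.016 , 0.0561]), array([260., 185.]), 0.75)]
marker_grip [(array([0.6254, 0.0433, 0.0632]), array([256., 151.]), 0.6)]
```

View pics/c4.png

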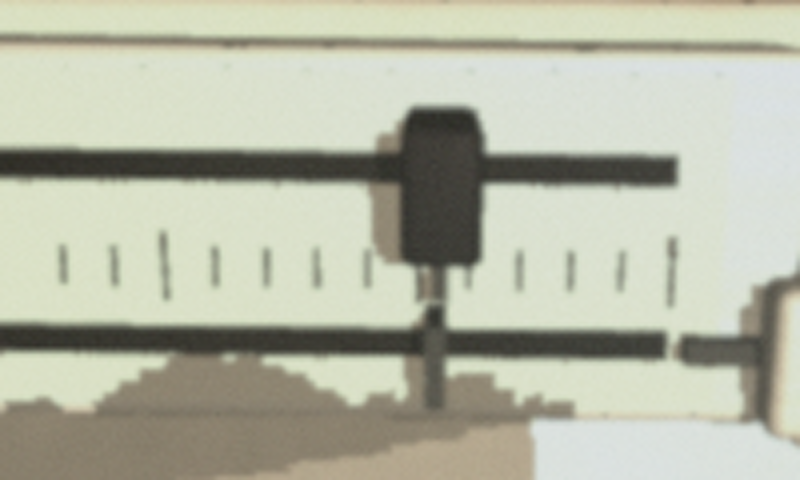

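The pointers look almost opposite in c4: marker pointer at about (438,285), drag pointer at about (434,370). A column profile will give the remaining offset.

```bash
python3 - <<'E'
import cv2
g=cv2.imread('pics/w4.png',0)
for v in (177,178,179,180,181,182,184,186,188,190,200,203,206,208,210): print(v,g[v,246:272])
E
```

```text
177 [218 218 217 217 217 212 201 171 132 141 153 121  92  83  88 125 171 189
 192 181 148 141 180 214 219 219]
178 [219 221 219 220 219 218 214 186 134 132 145 128 100  90  96 137 186 212
 216 203 173 164 201 219 221 222]
179 [220 219 220 220 220 219 216 191 130 119 133 122 104  91  98 138 192 215
 216 206 176 169 208 221 219 219]
180 [219 219 219 220 221 220 216 188 130 113 128 123 104  91  96 141 191 217
 220 207 177 167 209 219 220 221]
181 [221 220 220 220 220 219 217 193 134 116 128 125 101  90  98 140 192 215
 218 209 181 176 211 219 221 221]
182 [220 221 220 221 219 220 215 194 139 116 127 122 103  90  98 140 191 215
 220 216 203 198 214 220 220 220]
184 [221 218 220 220 219 221 216 191 139 133 142 132 118 105 111 146 192 216
 219 220 220 219 221 220 219 220]
186 [219 218 218 221 220 220 217 212 203 188 153 115 107 100 113 158 203 219
 221 219 219 219 220 221 220 220]
188 [220 219 219 220 219 220 218 217 203 162 107  69  56  60  92 154 210 219
 220 218 219 219 220 221 220 221]
190 [214 215 215 214 213 212 201 175 156 123  89  68  57  60  91 151 203 218
 219 220 218 219 219 219 219 218]
200 [216 216 214 214 191 151 131 131 129 119  97  88  89  92 110 151 192 202
 205 205 207 205 206 204 203 200]
203 [219 218 220 214 197 153 136 134 133 123 100  88  86  90 109 155 199 198
 179 170 171 172 173 170 170 171]
206 [219 218 215 217 217 193 153 138 133 123 105  91  89  89 101 119 132 134
 136 136 135 136 136 136 136 135]
208 [168 166 181 210 212 189 151 133 135 119 100  91  88  89  98 118 131 135
 136 135 136 134 136 135 134 136]
210 [133 136 148 160 160 143 134 133 130 121 105  88  86  89  98 116 129 131
 133 136 135 132 133 134 135 134]
```

The remaining offset is about 0.5 mm, so I'll leave it. I'll check that the lever is back up, then hand in.

```bash
python3 - <<'E'
from h import *
camera("top"); z=[w("top",x["xyz"]) for x in mark_of("grip_top","top")[:2]]; print(z)
camera("scene"); z+=[w("scene",x["xyz"]) for x in mark_of("grip_top","scene")[:2]]; print(z)
if any(abs(p[2]-.24)<.012 for p in z): print(job_done())
E
```

```text
[array([ 0.51961629, -0.09880604,  0.24157588])]
[array([ 0.51961629, -0.09880604,  0.24157588]), array([ 0.52327378, -0.09801084,  0.23817523])]
the job is handed in; nothing more can be done
None
```

The job is handed in: I pressed the lever to about 13 N at the firm point, held it 1 s and let it rise fully back, then slid the marker to within about 0.5 mm of the drag pointer and released it.

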